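# Find the empty compartment of the paint chest and tip its lid open

### The job

One of the four compartments of the paint chest is empty: press gently on the orange marks of the lids, one after another, until you find the lid that rocks instead of staying firm, then push that mark on down until the lid is tilted fully open, and leave it so. Only press with the fingertips: do not force the firm lids, and leave the jars and the bottle where they stand.

Things in the scene. Friction and masses are not known exactly. Their poses are not given: they have to be found in the camera images.
- chest: Fixed wooden chest 208 (x) by 380 (y) by 72 mm high; four grey lids in a row in its flat top, each over a 120 x 80 mm compartment (floor 8 mm above table, 12 mm walls between). Three are packed to just under the lid, one is empty; not visible which. Origin: on the table under the middle of the row, on the pivot line; x to the far side, y left along the row. Spans x -74 to +134; plain deck beyond x +61.
- lid1 (a joint): Tilt (rad) of the lid at chest y +138 mm: 0 shut, flush; 0.8 open, at its stop. Lid 119 (x) by 79 by 8 mm, pivot along y across its middle at chest x 0, 68 mm above table. Opening, the near half sinks into the compartment and the far half rises; never the other way. Packed: gives under 2 mm. Empty: about 2 N on the mark tilts it and it stays as left.
- lid1_mark (a point): Centre of the orange press mark (24 mm disc) on the top face of lid1, on the lid's near half, 40 mm from the pivot; 72 mm above the table when shut. Moves with the lid; axes as the chest's when shut.
- lid2 (a joint): Tilt (rad) of the lid at chest y +46 mm: 0 shut, flush; 0.8 open, at its stop. Lid 119 (x) by 79 by 8 mm, pivot along y across its middle at chest x 0, 68 mm above table. Opening, the near half sinks into the compartment and the far half rises; never the other way. Packed: gives under 2 mm. Empty: about 2 N on the mark tilts it and it stays as left.
- lid2_mark (a point): Centre of the orange press mark (24 mm disc) on the top face of lid2, on the lid's near half, 40 mm from the pivot; 72 mm above the table when shut. Moves with the lid; axes as the chest's when shut.
- lid3 (a joint): Tilt (rad) of the lid at chest y -46 mm: 0 shut, flush; 0.8 open, at its stop. Lid 119 (x) by 79 by 8 mm, pivot along y across its middle at chest x 0, 68 mm above table. Opening, the near half sinks into the compartment and the far half rises; never the other way. Packed: gives under 2 mm. Empty: about 2 N on the mark tilts it and it stays as left.
- lid3_mark (a point): Centre of the orange press mark (24 mm disc) on the top face of lid3, on the lid's near half, 40 mm from the pivot; 72 mm above the table when shut. Moves with the lid; axes as the chest's when shut.
- lid4 (a joint): Tilt (rad) of the lid at chest y -138 mm: 0 shut, flush; 0.8 open, at its stop. Lid 119 (x) by 79 by 8 mm, pivot along y across its middle at chest x 0, 68 mm above table. Opening, the near half sinks into the compartment and the far half rises; never the other way. Packed: gives under 2 mm. Empty: about 2 N on the mark tilts it and it stays as left.
- lid4_mark (a point): Centre of the orange press mark (24 mm disc) on the top face of lid4, on the lid's near half, 40 mm from the pivot; 72 mm above the table when shut. Moves with the lid; axes as the chest's when shut.
- pigment: Small amber glass jar with black cap, 42 mm across, 52 mm high, loose, standing on the chest's far deck. Origin: centre of its underside. To be left alone.
- gesso: White bottle, 64 mm across, 150 mm high, loose, on the table to the right of the chest. Origin: centre of its underside. To be left alone.
- medium: Grey jar with metal cap, 72 mm across, 80 mm high, loose, on the table to the left of the chest. Origin: centre of its underside. To be left alone.

How it is judged:
On the way, in this order (a step that is already met when the one before it is completed fails the run):
1. a lid rocks under the press (value of joint any of lid1, lid2, lid3, lid4 above 0.1 rad).
2. that lid is pushed open (value of joint any of lid1, lid2, lid3, lid4 above 0.65 rad), for 0.1 s.
At the end, for the whole second after the job is handed in: Exactly one lid is tilted open by more than 0.65 rad (stop at 0.8) and at rest, the other three are shut (under 0.08 rad), and the jars and the bottle stand upright within 20 mm of where they were (((value of joint lid1 above 0.65 rad and value of joint each of lid2, lid3, lid4 below 0.08 rad) or (value of joint lid2 above 0.65 rad and value of joint each of lid1, lid3, lid4 below 0.08 rad) or (value of joint lid3 above 0.65 rad and value of joint each of lid1, lid2, lid4 below 0.08 rad) or (value of joint lid4 above 0.65 rad and value of joint each of lid1, lid2, lid3 below 0.08 rad)) and velocity of joint lid1 between -0.05 and 0.05 rad/s and velocity of joint lid2 between -0.05 and 0.05 rad/s and velocity of joint lid3 between -0.05 and 0.05 rad/s and velocity of joint lid4 between -0.05 and 0.05 rad/s and distance of each of pigment, gesso, medium from where it was at the start of the episode below 0.02 m and angle between each of pigment, gesso, medium's own z axis and vertical below 0.15 rad); the robot touches nothing.
It fails at once if a jar or the bottle is pushed, lifted or knocked over (moved by more than 20 mm) (distance of any of pigment, gesso, medium from where it was at the start of the episode above 0.02 m).
It fails at once if the chest or a lid is forced (pressed with more than 60 N) (contact force between chest and the arm above 60 N or contact force between chest and the fingers above 60 N).
It also fails if it takes over 48 s, if anything falls off the work surface, if the arm or the gripper's body presses on something with over 40 N, if the wrist force passes 120 N, or if a joint passes its speed limit or range.

### The arm

A 7-joint arm with a two-finger parallel gripper is mounted at the origin on the work surface. World frame = base frame: x ahead of the robot, y to its left, z up, the work surface at z = 0. Lengths are in m, angles in rad, forces in N, time in s.
With the tool pointing down it reaches from about 0.35 to 0.9 m from the base axis. Payload 8.1 kg.
Tool frame: the origin (TCP) lies on the centre line of the jaws, within the pads' length; the fingertips stand 17 mm ahead of it and the grasp point (between the pads) lies 2 mm behind it; y points along the fingers, z is the direction in which the jaws open and shut, and the axes are right-handed (so a half turn about y gives the same grasp; the last joint's range is limited). The gripper opens to 92 mm and grips with 3 to 60 N. Pads are 19 mm wide; open, the fingers measure 130 mm over their backs; the gripper's body (75 mm by 190 mm) begins 47 mm behind the grasp point.
Start: joints at [1.061, 0.434, 0.025, 1.573, -0.012, 1.134, -0.075], TCP at [0.247, -0.574, 0.216] pointing down, gripper open.
Joint ranges: [-2.62, 2.62], [-0.44, 2.09], [-1.27, 1.32], [0.08, 2.57], [-1.32, 4.46], [0.12, 2], [-2.74, 2.74]. Speed limits (rad/s): [2.22, 2.22, 3.01, 3.01, 3.14, 3.14, 3.14].

### API

Orientations are given as a rotation vector (axis times angle).
In Python, from station import r, cams, ticket gives the robot as it stands.
- The arm moves only by the tool step_arm, never from a script. Its argument "motion" is a list that holds one entry, the list of rows, each a list of 7 numbers: the gripper command: -1 is shut, 1 is fully open, values between are in proportion, then the shift along the tool's x, y, z in m, then the turn, a rotation vector about the tool's x, y, z in rad. In form: [[[gripper, dx, dy, dz, wx, wy, wz], ...]]. A call has 1 to 20 rows; each row shifts and turns the pose as measured when the row begins, along the tool's axes as they then stand; what a row does not reach is not made up. A row lasts 1/12 s, in which the tool goes at most 41.7 mm and 7.16 degrees, less where a joint would pass 70% of its speed; a pose out of reach is approached as far as the arm can. A call is refused whole if a number of a shift passes 0.0417 or a number of a turn 0.125, either way. A call with a gripper value outside its range is refused whole. The fingers move at their own pace and stop on an object; "squeeze" is the grip in N (left out, the last holds). Time passes only in rows, so rows that do not move let the fingers close. It gives the time, the measured TCP pose, the force and the opening at its end, in the units of the state.
- r.read_state(): the state, without advancing time (a new reading comes with each control period).
- cams.get_image(name): name is "side" or "top" or "wrist"; returns a dict with "img" (420x560x3 uint8, red, green, blue), "vertical_fov" (degrees; the focal length in pixels is half the picture's height over the tangent of half this angle, whatever the lens; pixels are square), "cx", "cy" (the principal point, pixels), "extrinsics" (4x4, takes a point from world to camera coordinates). Camera axes: x right, y up, looking along -z (the intrinsics and any distortion apply to the point x, -y, -z); pixel columns grow to the right and rows downward; lengths in m; the calibration is good to about 2 mm. The wrist camera is an equidistant fisheye: a pixel r from the principal point sees the ray r / f radians off the axis. A picture is of the moment at which its call begins. There is no depth.
- ticket.sign_off(): hands the job in, once; it reports no verdict.
The state is a dict: "t": time; "joint_pos": joint angles; "dq": joint speeds; "effort": joint torques, N m; "ee_pos": TCP position; "tcp_rot": TCP orientation; "force": force on the tool from outside, world axes, zero at the start; "torque": the same for the moment, N m; "gripper_width": finger opening in m.
Only numpy, scipy, OpenCV 4.12 (cv2) and the standard library are available. Lean on these libraries where they do the work, as an engineer would, in place of code of your own. Each camera call takes 0.05 s, during which the arm holds its last target. There are 200 camera calls.

## Working session

There is one attempt and no reset: what is moved stays moved. The work goes in short steps, Python scripts to look and compute and a tool call to move; the robot and the scene stay as the last step left them, time stands still between calls to the robot, and variables do not carry over. Pictures are saved under pics/ and viewed, about 8 in all and at most 12, crops included, and the job is handed in when it is done.

Besides the shell and the picture viewer there is one more tool, called after "Call:" as name(argument=value, ...) on one line, values as JSON. step_arm: Moves the arm, as the interface text tells. Its arguments: {"type":"object","properties":{"motion":{"type":"array","items":{"type":"array","items":{"type":"array","items":{"type":"number"}}}},"squeeze":{"type":"number"}},"required":["motion"]}

```bash
mkdir -p pics; cat > h.py <<'E'
import numpy as np, cv2
from station import r, cams, ticket
def shot(n,f):
    d=cams.get_image(n); cv2.imwrite('pics/'+f,d['img'][:,:,::-1]); return d
def ray(d,u,v):
    f=d['img'].shape[0]/2/np.tan(np.radians(d['vertical_fov'])/2)
    E=np.array(d['extrinsics']);R=E[:3,:3];o=-R.T@E[:3,3]
    return o,R.T@np.array([(u-d['cx'])/f,-(v-d['cy'])/f,-1])
def onz(d,u,v,z):
    o,k=ray(d,u,v); return o+k*(z-o[2])/k[2]
def orange(d):
    h=cv2.cvtColor(d['img'],cv2.COLOR_RGB2HSV)
    m=cv2.inRange(h,(5,150,120),(22,255,255))
    n,_,s,c=cv2.connectedComponentsWithStats(m)
    return [(c[i],s[i]) for i in range(1,n) if s[i][4]>20]
E
python3 - <<'E'
from h import *
for n in('top','side'):
    d=shot(n,n+'1.png')
    for c,s in orange(d): print(n,c.round(1),s,onz(d,*c,.072).round(4))
s=r.read_state(); print({k:np.round(v,3) for k,v in s.items()})
from scipy.spatial.transform import Rotation as R
print(R.from_rotvec(s['tcp_rot']).as_matrix().round(3))
E
```

```text
top [ 44.2 148.1] [ 34 135  22  27 126] [0.731  0.5932 0.072 ]
top [ 33.5 159.8] [ 20 147  27  26 159] [0.703  0.6177 0.072 ]
top [218.8 210.3] [214 206  10  10  75] [0.5723 0.1768 0.072 ]
top [256.2 220.6] [252 216  10  10  75] [0.5459 0.0887 0.072 ]
top [293.7 230.9] [289 227  10   9  75] [0.5194 0.0007 0.072 ]
top [331.4 241.2] [327 237  10  10  77] [ 0.4933 -0.0877  0.072 ]
{'t': np.float64(0.1), 'joint_pos': array([ 1.061,  0.435,  0.025,  1.574, -0.012,  1.134, -0.075]), 'dq': array([-0.003, -0.001, -0.   , -0.002,  0.001,  0.001,  0.   ]), 'effort': array([ 4.0000e-03, -6.6913e+01,  9.8900e-01, -3.1515e+01, -6.0000e-02,
        3.7000e-02,  0.0000e+00]), 'ee_pos': array([ 0.247, -0.574,  0.215]), 'tcp_rot': array([-0.412,  1.999, -1.996]), 'force': array([0.125, 0.145, 0.762]), 'torque': array([-0.012,  0.04 , -0.041]), 'gripper_width': np.float64(0.092)}
[[-0.918 -0.001  0.396]
 [-0.396  0.001 -0.918]
 [ 0.    -1.    -0.001]]
```

View pics/top1.png

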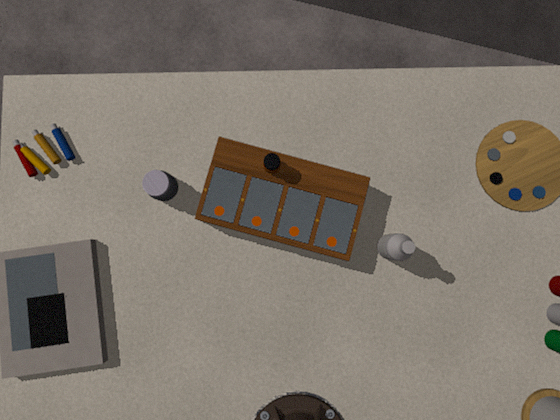

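View pics/side1.png

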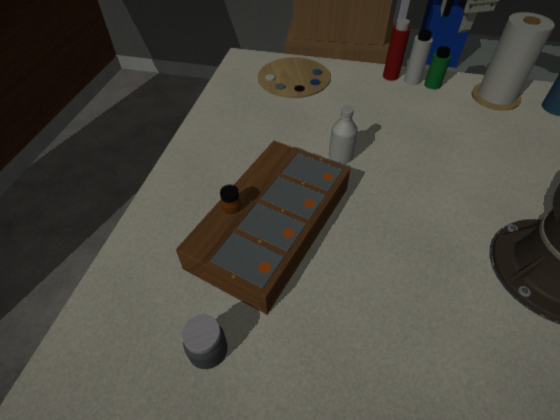

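```bash
cat >> h.py <<'E'
from scipy.spatial.transform import Rotation as R
M=[None,(0.5723,0.1768),(0.5459,0.0887),(0.5194,0.0007),(0.4933,-0.0877)]
YAW=np.arctan2(.0790,.2645)  # chest y axis leans by this
def need(lid,ztip):
    s=r.read_state();A=R.from_rotvec(s['tcp_rot'])
    T=R.from_matrix(np.array([[-np.cos(YAW),0,-np.sin(YAW)],[np.sin(YAW),0,-np.cos(YAW)],[0,-1,0]]))
    p=np.array([*M[lid],ztip+.017])
    print('t',s['t'],'pos',np.round(s['ee_pos'],4),'shift in tool',A.inv().apply(p-s['ee_pos']).round(4),'turn',(A.inv()*T).as_rotvec().round(3),'F',np.round(s['force'],2))
E
python3 - <<'E'
from h import *
d=cams.get_image('top')
for n,u,v,z in(('gesso cap',407,247,.15),('gesso base',386,246,0.),('gesso shoulder',393,246,.1),('medium',158,184,.08),('jar',271,162,.124)): print(n,onz(d,u,v,z).round(3))
need(3,.13)
E
```

```text
gesso cap [ 0.477 -0.24   0.15 ]
gesso base [ 0.478 -0.237  0.   ]
gesso shoulder [ 0.479 -0.225  0.1  ]
medium [0.637 0.319 0.08 ]
jar [0.675 0.05  0.124]
t 0.15 pos [ 0.2471 -0.5737  0.2149] shift in tool [-0.4773  0.0684 -0.4197] turn [0.001 0.697 0.   ] F [-0.14 -0.15  0.08]
```

Call:
step_arm(motion=[[[-1, 0, 0, 0, 0, 0.1, 0], [-1, 0, 0, 0, 0, 0.1, 0], [-1, 0, 0, 0, 0, 0.1, 0], [-1, 0, 0, 0, 0, 0.1, 0], [-1, 0, 0, 0, 0, 0.1, 0], [-1, 0, 0, 0, 0, 0.1, 0], [-1, 0, 0, 0, 0, 0.1, 0]]])

```text
t: 0.73
ee_pos: [0.2461, -0.5722, 0.2124]
tcp_rot: [-0.328, -2.051, 2.041]
force: [-0.5, -0.5, -0.2]
gripper_width: 0.0498
```

```bash
python3 -c "
from h import *
need(3,.13)"
```

```text
t 0.7333 pos [ 0.2461 -0.5722  0.2124] shift in tool [-0.0784  0.068  -0.6296] turn [ 0.005 -0.032  0.004] F [-0.51 -0.49 -0.23]
```

Call:
step_arm(motion=[[[-1, -0.005, 0, -0.04, 0, 0, 0], [-1, -0.005, 0, -0.04, 0, 0, 0], [-1, -0.005, 0, -0.04, 0, 0, 0], [-1, -0.005, 0, -0.04, 0, 0, 0], [-1, -0.005, 0, -0.04, 0, 0, 0], [-1, -0.005, 0, -0.04, 0, 0, 0], [-1, -0.005, 0, -0.04, 0, 0, 0], [-1, -0.005, 0, -0.04, 0, 0, 0], [-1, -0.005, 0, -0.04, 0, 0, 0], [-1, -0.005, 0, -0.04, 0, 0, 0], [-1, -0.005, 0, -0.04, 0, 0, 0], [-1, -0.005, 0, -0.04, 0, 0, 0], [-1, -0.005, 0, -0.04, 0, 0, 0], [-1, -0.005, 0, -0.04, 0, 0, 0]]])

```text
t: 1.9
ee_pos: [0.4954, -0.0562, 0.2096]
tcp_rot: [-0.348, -2.029, 2.029]
force: [1.3, -1.3, 0.1]
gripper_width: 0.0004
```

```bash
python3 -c "
from h import *
need(3,.1)"
```

```text
t 1.9 pos [ 0.4954 -0.0562  0.2096] shift in tool [-0.004   0.0925 -0.0618] turn [-0.001 -0.057  0.008] F [ 1.33 -1.35  0.1 ]
```

Call:
step_arm(motion=[[[-1, -0.002, 0.02, -0.03, 0, -0.03, 0.004], [-1, -0.002, 0.02, -0.03, 0, -0.025, 0.004], [-1, 0, 0.02, 0, 0, 0, 0], [-1, 0, 0.015, 0, 0, 0, 0], [-1, 0, 0.01, 0, 0, 0, 0], [-1, 0, 0, 0, 0, 0, 0]]])

```text
t: 2.4
ee_pos: [0.5238, 0.0168, 0.1216]
tcp_rot: [-0.289, -2.084, 2.071]
force: [-0.2, -0.9, 0.9]
gripper_width: 0.0006
```

```bash
python3 -c "
from h import *
need(3,.072)
d=shot('wrist','w1.png')
print(np.round(d['extrinsics'],3))"
```

```text
t 2.4 pos [0.5238 0.0168 0.1216] shift in tool [-0.      0.0325  0.0169] turn [ 0.006  0.018 -0.003] F [-0.24 -0.88  0.86]
[[-0.269 -0.963 -0.006  0.16 ]
 [ 0.927 -0.258 -0.274 -0.473]
 [ 0.263 -0.079  0.962 -0.436]
 [ 0.     0.     0.     1.   ]]
```

View pics/w1.png

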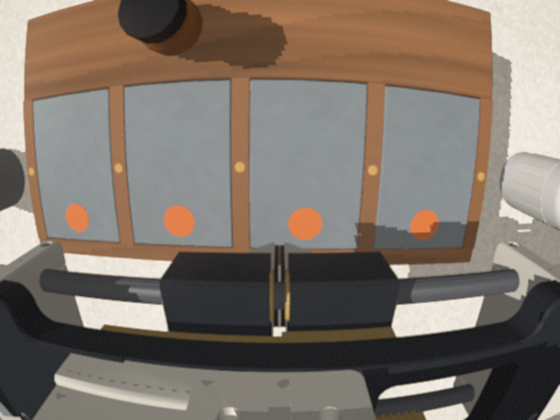

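Call:
step_arm(motion=[[[-1, 0, 0.006, 0.008, 0, 0.008, 0], [-1, 0, 0.006, 0.006, 0, 0.005, 0], [-1, 0, 0.004, 0.002, 0, 0, 0], [-1, 0, 0.003, 0, 0, 0, 0], [-1, 0, 0, 0, 0, 0, 0]]])

```text
t: 2.87
ee_pos: [0.5206, -0.0022, 0.1041]
tcp_rot: [-0.311, -2.075, 2.063]
force: [0.3, -0.6, 1.0]
gripper_width: 0.0003
```

```bash
python3 -c "
from h import *
need(3,.072)"
```

```text
t 2.8667 pos [ 0.5206 -0.0022  0.1041] shift in tool [ 0.0021  0.0151 -0.0024] turn [ 0.007 -0.    -0.007] F [ 0.27 -0.58  0.98]
```

Now descend gently, reading often.

Call:
step_arm(motion=[[[-1, 0.001, 0.004, -0.001, 0, 0, 0], [-1, 0, 0.004, 0, 0, 0, 0], [-1, 0, 0.002, 0, 0, 0, 0], [-1, 0, 0.002, 0, 0, 0, 0]]])

```text
t: 3.2
ee_pos: [0.5208, -0.0011, 0.0921]
tcp_rot: [-0.315, -2.076, 2.062]
force: [0.3, 1.1, -0.3]
gripper_width: 0.0003
```

Call:
step_arm(motion=[[[-1, 0, 0.002, 0, 0, 0, 0], [-1, 0, 0.002, 0, 0, 0, 0]]])

```text
t: 3.37
ee_pos: [0.5209, -0.0007, 0.0877]
tcp_rot: [-0.314, -2.077, 2.063]
force: [-0.4, -0.5, -0.1]
gripper_width: 0.0008
```

Call:
step_arm(motion=[[[-1, 0, 0.002, 0, 0, 0, 0], [-1, 0, 0.002, 0, 0, 0, 0]]])

```text
t: 3.53
ee_pos: [0.5211, -0.0004, 0.0833]
tcp_rot: [-0.314, -2.077, 2.063]
force: [0.3, 0.4, 0.2]
gripper_width: 0.0004
```

Call:
step_arm(motion=[[[-1, 0, 0.002, 0, 0, 0, 0], [-1, 0, 0.002, 0, 0, 0, 0]]])

```text
t: 3.7
ee_pos: [0.5212, -0.0003, 0.0788]
tcp_rot: [-0.314, -2.077, 2.063]
force: [0.1, 0.1, 0.7]
gripper_width: 0.0007
```

```bash
python3 -c "
from h import *
need(3,.072)
d=shot('wrist','w2.png')
need(3,.072)
e=shot('side','s2.png')
cv2.imwrite('pics/c2.png',np.hstack([d['img'][100:400,:400],cv2.resize(e['img'][120:320,160:427],(400,300))])[:,:,::-1])
"
```

```text
t 3.7 pos [ 5.212e-01 -3.000e-04  7.880e-02] shift in tool [ 0.0019 -0.0102 -0.0005] turn [ 0.008 -0.    -0.01 ] F [0.08 0.07 0.67]
t 3.75 pos [ 5.209e-01 -3.000e-04  7.840e-02] shift in tool [ 0.0017 -0.0106 -0.0006] turn [ 0.008 -0.    -0.009] F [0.   0.21 0.45]
```

View pics/c2.png

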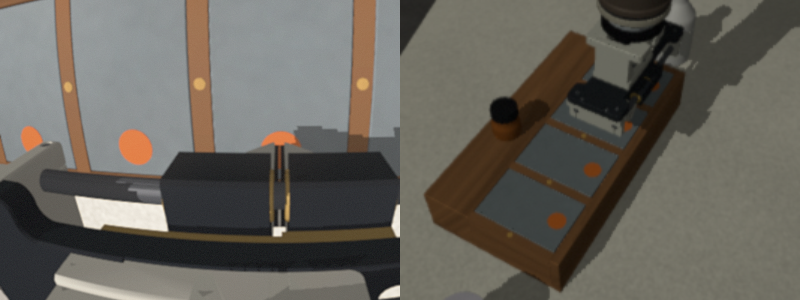

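```bash
python3 -c "
from h import *
d=cv2.imread('pics/w2.png');e=cv2.imread('pics/s2.png');f=cv2.imread('pics/side1.png')
a=cv2.resize(d[60:260,180:400],(330,300)); 
b=[cv2.resize(x[130:250,210:360],(375,300),interpolation=cv2.INTER_CUBIC) for x in (e,f)]
g=cv2.imread('pics/w2.png')[0:300,120:495]
cv2.imwrite('pics/c3.png',np.vstack([np.hstack(b),np.hstack([g,cv2.resize(d[200:280,230:330],(375,300))])]))
"
```

```text
(no output)
```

View pics/c3.png

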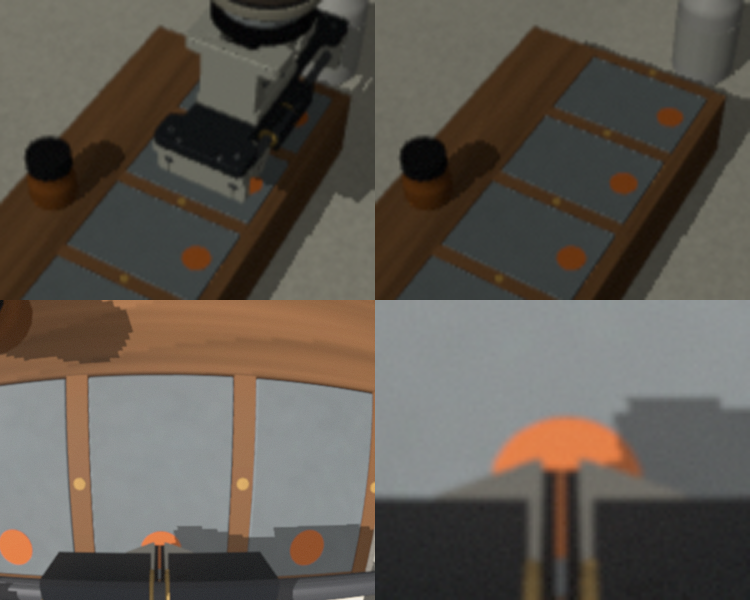

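Call:
step_arm(motion=[[[-1, 0, 0.002, 0, 0, 0, 0]]])

```text
t: 3.88
ee_pos: [0.5212, -0.0003, 0.0768]
tcp_rot: [-0.314, -2.077, 2.063]
force: [0.4, 0.1, -0.2]
gripper_width: 0.0004
```

Call:
step_arm(motion=[[[-1, 0, 0.002, 0, 0, 0, 0]]])

```text
t: 3.97
ee_pos: [0.5213, -0.0003, 0.0747]
tcp_rot: [-0.314, -2.077, 2.063]
force: [0.1, -0.0, -0.2]
gripper_width: 0.0002
```

Call:
step_arm(motion=[[[-1, 0, 0.002, 0, 0, 0, 0]]])

```text
t: 4.05
ee_pos: [0.5214, -0.0003, 0.0726]
tcp_rot: [-0.314, -2.077, 2.063]
force: [0.6, 0.8, -0.4]
gripper_width: 0.0007
```

Call:
step_arm(motion=[[[-1, 0, 0.001, 0, 0, 0, 0]]])

```text
t: 4.13
ee_pos: [0.5213, -0.0003, 0.0713]
tcp_rot: [-0.314, -2.077, 2.063]
force: [0.3, -0.1, -0.6]
gripper_width: 0.0005
```

```bash
cat >> h.py <<'E'
def proj(d,p):
    E=np.array(d['extrinsics']);c=E[:3,:3]@p+E[:3,3]; q=np.array([c[0],-c[1],-c[2]])
    f=d['img'].shape[0]/2/np.tan(np.radians(d['vertical_fov'])/2)
    th=np.arctan2(np.hypot(q[0],q[1]),q[2]); k=q[:2]/np.hypot(q[0],q[1])
    return np.array([d['cx'],d['cy']])+f*th*k
def wz(d,u,v,z):
    f=d['img'].shape[0]/2/np.tan(np.radians(d['vertical_fov'])/2)
    w=np.array([u-d['cx'],v-d['cy']]);rr=np.hypot(*w);th=rr/f
    q=np.array([*(w/rr*np.sin(th)),np.cos(th)])*[1,-1,-1]
    E=np.array(d['extrinsics']);o=-E[:3,:3].T@E[:3,3];k=E[:3,:3].T@q
    return o+k*(z-o[2])/k[2]
E
python3 -c "
from h import *
d=shot('wrist','w3.png'); s=r.read_state();p=np.array(s['ee_pos'])
for c,b in orange(d): print(c.round(1),b,wz(d,*c,.072).round(4))
A=R.from_rotvec(s['tcp_rot']).as_matrix()
for a in(0,.017,.03): print('proj',a,proj(d,p+A[:,1]*a).round(1))
e=shot('side','s3.png')
for a in(0,.017): print('side',np.round(p+A[:,1]*a,3))
a=d['img'][60:360,100:475];b=cv2.resize(e['img'][130:250,210:360],(375,300),interpolation=cv2.INTER_CUBIC)
cv2.imwrite('pics/c4.png',np.hstack([a,b])[:,:,::-1])
"
```

```text
[ 24.2 241.3] [ 16 230  20  24 322] [0.5762 0.1768 0.072 ]
[130.5 251.4] [115 235  32  34 870] [0.5473 0.0886 0.072 ]
[431.1 252. ] [415 235  33  35 892] [ 0.4949 -0.0868  0.072 ]
[280.3 240.7] [265 237  32  10 144] [ 0.5295 -0.0014  0.072 ]
proj 0 [282.6 253.7]
proj 0.017 [282.3 242.5]
proj 0.03 [282.1 235. ]
side [ 0.521 -0.     0.071]
side [ 0.521 -0.     0.054]
```

View pics/c4.png

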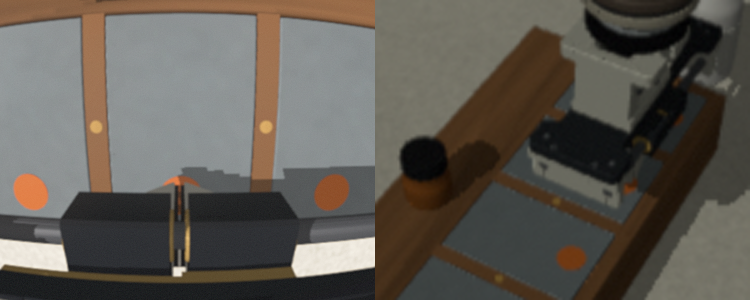

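```bash
python3 -c "
from h import *
d=cams.get_image('wrist');e=cams.get_image('side');s=r.read_state();p=np.array(s['ee_pos']);A=R.from_rotvec(s['tcp_rot']).as_matrix()
def pp(d,q):
    E=np.array(d['extrinsics']);c=E[:3,:3]@q+E[:3,3];f=210/np.tan(np.radians(d['vertical_fov'])/2)
    return np.array([d['cx']-f*c[0]/c[2], d['cy']+f*c[1]/c[2]])
X=np.array([np.cos(YAW),-np.sin(YAW),0]);Y=np.array([np.sin(YAW),np.cos(YAW),0]);Z=np.array([0,0,1.])
piv=np.array([*M[3],.068])+.04*X
for t in(0,.1,.25,.45):
    P=lambda x,y,z: piv+x*(np.cos(t)*X+np.sin(t)*Z)+z*(np.cos(t)*Z-np.sin(t)*X)+y*Y
    print(t,'far edge wrist',proj(d,P(.0595,0,.004)).round(1),'markfar',proj(d,P(-.028,0,.004)).round(1),'side far corner L',pp(e,P(.0595,.039,.004)).round(1),'mark',pp(e,P(-.04,0,.004)).round(1))
print('tip side',pp(e,p+A[:,1]*.017).round(1),'tcp',pp(e,p).round(1))
for sg in(1,-1):print('finger corner side',[pp(e,p+A@np.array([sg*.0095,.017,-.019])).round(1)])
for c,b in orange(e):print(c.round(1),b)
E=np.array(e['extrinsics']);print('sidecam',(-E[:3,:3].T@E[:3,3]).round(3))
h=cv2.cvtColor(d['img'],cv2.COLOR_RGB2HSV); print([(v,d['img'][v,282].tolist()) for v in range(60,84,2)])
m=cv2.inRange(cv2.cvtColor(e['img'],cv2.COLOR_RGB2HSV),(3,180,70),(14,255,255));n,_,st,c=cv2.connectedComponentsWithStats(m)
print([(c[i].round(1),st[i].tolist()) for i in range(1,n) if st[i][4]>8])
"
```

```text
0 far edge wrist [282.1  74.7] markfar [281.9 237.7] side far corner L [259.8 198.8] mark [308.9 204. ]
0.1 far edge wrist [282.1  74.5] markfar [281.9 236.3] side far corner L [260.  197.1] mark [308.9 205.3]
0.25 far edge wrist [282.1  76.4] markfar [281.9 233.5] side far corner L [260.6 194.7] mark [308.5 207. ]
0.45 far edge wrist [282.1  83.9] markfar [281.9 228.5] side far corner L [262.3 192.1] mark [307.6 209. ]
tip side [307.6 208.8] tcp [308.  203.6]
finger corner side [array([307.4, 216.3])]
finger corner side [array([299.6, 212.9])]
sidecam [0.448 0.549 0.701]
[(60, [141, 100, 69]), (62, [148, 106, 73]), (64, [153, 110, 77]), (66, [150, 108, 74]), (68, [145, 104, 72]), (70, [120, 86, 61]), (72, [97, 82, 74]), (74, [133, 139, 138]), (76, [144, 148, 149]), (78, [142, 146, 148]), (80, [139, 144, 145]), (82, [141, 144, 145])]
[(array([225.3, 205.2]), [221, 201, 11, 8, 50]), (array([311.1, 204.9]), [310, 204, 4, 3, 9]), (array([288. , 232.8]), [283, 229, 11, 9, 72]), (array([264.2, 266.9]), [259, 262, 12, 10, 92])]
```

Call:
step_arm(motion=[[[-1, 0, 0.002, 0, 0, 0, 0]]])

```text
t: 4.42
ee_pos: [0.5217, -0.0003, 0.0699]
tcp_rot: [-0.315, -2.078, 2.063]
force: [-0.2, 0.3, 0.5]
gripper_width: 0.0005
```

Call:
step_arm(motion=[[[-1, 0, 0.002, 0, 0, 0, 0]]])

```text
t: 4.5
ee_pos: [0.5219, -0.0002, 0.0679]
tcp_rot: [-0.315, -2.078, 2.063]
force: [0.0, -0.6, -0.2]
gripper_width: 0.0007
```

```bash
python3 -c "
from h import *
d=shot('wrist','w4.png');s=r.read_state();p=np.array(s['ee_pos']);A=R.from_rotvec(s['tcp_rot']).as_matrix()
for x in(-.0095,0,.0095):
  for a in(-.02,-.01,0,.01,.017): print(x,a,proj(d,p+A@np.array([x,a,0])).round(0),end=' ')
  print()
cv2.imwrite('pics/c5.png',cv2.resize(d['img'][215:335,200:360],(800,600),interpolation=cv2.INTER_CUBIC)[:,:,::-1])
"
```

```text
-0.0095 -0.02 [283. 253.] -0.0095 -0.01 [283. 245.] -0.0095 0 [283. 238.] -0.0095 0.01 [283. 232.] -0.0095 0.017 [282. 228.] 
0 -0.02 [283. 269.] 0 -0.01 [283. 261.] 0 0 [283. 254.] 0 0.01 [283. 247.] 0 0.017 [282. 242.] 
0.0095 -0.02 [283. 286.] 0.0095 -0.01 [283. 277.] 0.0095 0 [283. 269.] 0.0095 0.01 [282. 261.] 0.0095 0.017 [282. 256.]
```

View pics/c5.png

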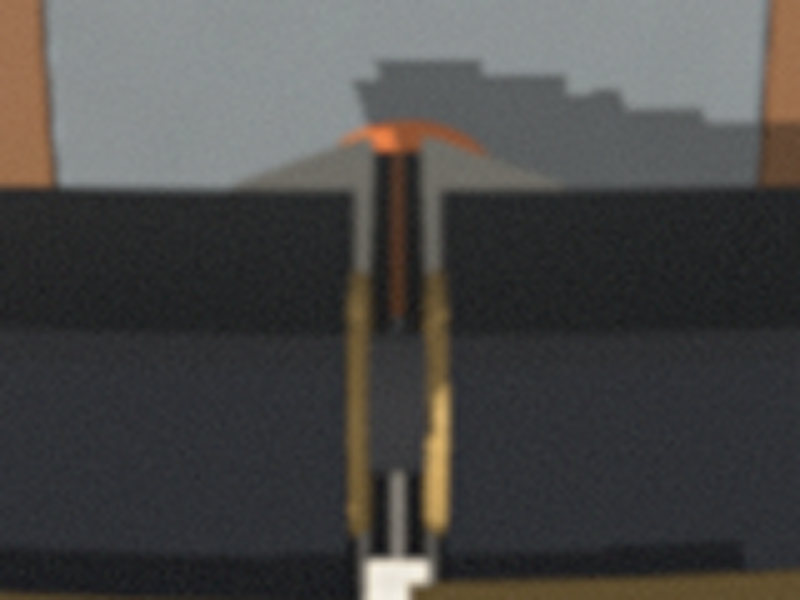

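Call:
step_arm(motion=[[[-1, 0, 0.002, 0, 0, 0, 0]]])

```text
t: 4.63
ee_pos: [0.5219, -0.0002, 0.0656]
tcp_rot: [-0.315, -2.078, 2.063]
force: [0.4, 0.3, -0.3]
gripper_width: 0.0002
```

Call:
step_arm(motion=[[[-1, 0, 0.002, 0, 0, 0, 0]]])

```text
t: 4.72
ee_pos: [0.5219, -0.0002, 0.0634]
tcp_rot: [-0.315, -2.078, 2.063]
force: [-1.0, 0.9, 0.1]
gripper_width: 0.0004
```

Call:
step_arm(motion=[[[-1, 0, 0.001, 0, 0, 0, 0]]])

```text
t: 4.8
ee_pos: [0.5218, -0.0002, 0.0621]
tcp_rot: [-0.315, -2.078, 2.063]
force: [-0.1, 0.6, 0.1]
gripper_width: 0.0003
```

Call:
step_arm(motion=[[[-1, 0, 0.001, 0, 0, 0, 0]]])

```text
t: 4.88
ee_pos: [0.5218, -0.0002, 0.0609]
tcp_rot: [-0.315, -2.078, 2.063]
force: [-0.8, 0.9, 1.6]
gripper_width: 0.0005
```

Call:
step_arm(motion=[[[-1, 0, 0.001, 0, 0, 0, 0]]])

```text
t: 4.97
ee_pos: [0.5218, -0.0003, 0.0602]
tcp_rot: [-0.315, -2.077, 2.063]
force: [-6.8, -1.4, 26.3]
gripper_width: 0.0006
```

Call:
step_arm(motion=[[[-1, 0, -0.01, 0, 0, 0, 0], [-1, 0, -0.01, -0.02, 0, 0, 0], [-1, 0.002, 0, -0.03, 0, 0, 0], [-1, 0, 0, -0.02, 0, 0, 0], [-1, 0, 0, -0.006, 0, 0, 0], [-1, 0, 0, 0, 0, 0, 0]]])

```text
t: 5.47
ee_pos: [0.5425, 0.0737, 0.0833]
tcp_rot: [-0.32, -2.075, 2.061]
force: [-0.1, 0.5, -0.3]
gripper_width: 0.0005
```

```bash
python3 -c "
from h import *
need(2,.0435)
d=cams.get_image('wrist');s=r.read_state();p=np.array(s['ee_pos']);A=R.from_rotvec(s['tcp_rot']).as_matrix()
for x in(-.0375,-.02,-.0095,0):
  for a in(-.06,-.05,-.04,-.03,-.02,-.01,0,.017): print(a,proj(d,p+A@np.array([x,a,-.03])).round(0),end=' ')
  print(x)
"
```

```text
t 5.4667 pos [0.5425 0.0737 0.0833] shift in tool [ 0.0014  0.0229 -0.0152] turn [ 0.008 -0.005 -0.011] F [-0.07  0.49 -0.31]
-0.06 [203. 225.] -0.05 [209. 217.] -0.04 [214. 210.] -0.03 [218. 204.] -0.02 [222. 198.] -0.01 [225. 193.] 0 [228. 189.] 0.017 [233. 182.] -0.0375
-0.06 [207. 269.] -0.05 [212. 258.] -0.04 [216. 248.] -0.03 [220. 240.] -0.02 [224. 233.] -0.01 [227. 226.] 0 [230. 220.] 0.017 [234. 211.] -0.02
-0.06 [210. 293.] -0.05 [214. 281.] -0.04 [218. 270.] -0.03 [222. 261.] -0.02 [225. 252.] -0.01 [228. 245.] 0 [230. 238.] 0.017 [234. 228.] -0.0095
-0.06 [212. 313.] -0.05 [216. 300.] -0.04 [220. 288.] -0.03 [223. 278.] -0.02 [226. 269.] -0.01 [229. 261.] 0 [231. 253.] 0.017 [235. 242.] 0
```

Call:
step_arm(motion=[[[-1, 0.001, 0.004, -0.008, 0, 0, 0], [-1, 0, 0.004, -0.005, 0, 0, 0], [-1, 0, 0.004, -0.001, 0, 0, 0], [-1, 0, 0.002, 0, 0, 0, 0], [-1, 0, 0.001, 0, 0, 0, 0], [-1, 0, 0.001, 0, 0, 0, 0]]])

```text
t: 6.02
ee_pos: [0.5444, 0.082, 0.0647]
tcp_rot: [-0.323, -2.067, 2.061]
force: [-0.4, 0.3, -0.2]
gripper_width: 0.0002
```

```bash
python3 -c "
from h import *
need(2,.0435)"
```

```text
t 6.0167 pos [0.5444 0.082  0.0647] shift in tool [ 0.0006  0.0043 -0.0069] turn [ 0.004 -0.011 -0.009] F [-0.44  0.34 -0.2 ]
```

Call:
step_arm(motion=[[[-1, 0, 0, -0.006, 0, -0.01, 0], [-1, 0, 0.001, 0, 0, 0, 0], [-1, 0, 0.001, 0, 0, 0, 0]]])

```text
t: 6.27
ee_pos: [0.5461, 0.0871, 0.0623]
tcp_rot: [-0.313, -2.071, 2.067]
force: [0.1, -0.7, 0.6]
gripper_width: 0.0004
```

Call:
step_arm(motion=[[[-1, 0, 0.001, 0, 0, 0, 0]]])

```text
t: 6.35
ee_pos: [0.5463, 0.0873, 0.0613]
tcp_rot: [-0.313, -2.072, 2.067]
force: [0.5, 0.5, -0.1]
gripper_width: 0.0004
```

Call:
step_arm(motion=[[[-1, 0, 0.001, 0, 0, 0, 0]]])

```text
t: 6.43
ee_pos: [0.5463, 0.0874, 0.0604]
tcp_rot: [-0.313, -2.072, 2.067]
force: [-2.4, -1.1, 12.7]
gripper_width: 0.0007
```

Call:
step_arm(motion=[[[-1, 0, 0.001, 0, 0, 0, 0]]])

```text
t: 6.52
ee_pos: [0.5463, 0.0873, 0.0602]
tcp_rot: [-0.313, -2.072, 2.067]
force: [-7.8, -1.6, 25.3]
gripper_width: 0.0007
```

Call:
step_arm(motion=[[[-1, 0, -0.008, 0, 0, 0, 0], [-1, 0, -0.008, -0.02, 0, 0, 0], [-1, 0, 0, -0.03, 0, 0, 0], [-1, 0, 0, -0.025, 0, 0, 0], [-1, 0, 0, -0.012, 0, 0, 0], [-1, 0, 0, -0.003, 0, 0, 0], [-1, 0, 0, 0, 0, 0, 0]]])

```text
t: 7.1
ee_pos: [0.5734, 0.1738, 0.0788]
tcp_rot: [-0.319, -2.069, 2.066]
force: [-0.1, -0.2, -0.4]
gripper_width: 0.0005
```

```bash
python3 -c "
from h import *
need(1,.0435)"
```

```text
t 7.1 pos [0.5734 0.1738 0.0788] shift in tool [ 0.0022  0.0182 -0.0025] turn [ 0.003 -0.005 -0.011] F [-0.1  -0.21 -0.41]
```

Call:
step_arm(motion=[[[-1, 0.002, 0.005, -0.002, 0, -0.005, 0], [-1, 0, 0.005, 0, 0, 0, 0], [-1, 0, 0.003, 0, 0, 0, 0], [-1, 0, 0.001, 0, 0, 0, 0], [-1, 0, 0.001, 0, 0, 0, 0]]])

```text
t: 7.52
ee_pos: [0.5707, 0.1703, 0.0613]
tcp_rot: [-0.316, -2.064, 2.07]
force: [0.3, -0.4, -0.0]
gripper_width: 0.0005
```

Call:
step_arm(motion=[[[-1, 0, 0.001, 0, 0, 0, 0]]])

```text
t: 7.6
ee_pos: [0.5707, 0.1697, 0.0602]
tcp_rot: [-0.317, -2.064, 2.07]
force: [-0.4, 0.8, 2.8]
gripper_width: 0.0005
```

Call:
step_arm(motion=[[[-1, 0, 0.001, 0, 0, 0, 0]]])

```text
t: 7.68
ee_pos: [0.5707, 0.1696, 0.0592]
tcp_rot: [-0.317, -2.064, 2.069]
force: [-0.2, 1.7, 2.5]
gripper_width: 0.0002
```

Call:
step_arm(motion=[[[-1, 0, 0.001, 0, 0, 0, 0]]])

```text
t: 7.77
ee_pos: [0.5707, 0.1696, 0.0583]
tcp_rot: [-0.317, -2.064, 2.069]
force: [-0.1, 0.9, 3.4]
gripper_width: 0.0005
```

Call:
step_arm(motion=[[[-1, 0, 0.001, 0, 0, 0, 0]]])

```text
t: 7.85
ee_pos: [0.5707, 0.1696, 0.0574]
tcp_rot: [-0.318, -2.064, 2.069]
force: [-1.0, 0.1, 2.4]
gripper_width: 0.0004
```

Call:
step_arm(motion=[[[-1, 0, 0.002, -0.003, 0, 0, 0], [-1, 0, 0.002, -0.003, 0, 0, 0], [-1, 0, 0.002, 0, 0, 0, 0], [-1, 0, 0.002, 0, 0, 0, 0]]])

```text
t: 8.18
ee_pos: [0.5733, 0.1747, 0.0491]
tcp_rot: [-0.32, -2.063, 2.07]
force: [-0.9, -1.1, 2.9]
gripper_width: 0.0005
```

Call:
step_arm(motion=[[[-1, 0, 0.002, 0, 0, 0, 0], [-1, 0, 0.002, 0, 0, 0, 0], [-1, 0, 0.002, 0, 0, 0, 0]]])

```text
t: 8.43
ee_pos: [0.5742, 0.1748, 0.0427]
tcp_rot: [-0.321, -2.064, 2.07]
force: [0.2, -0.0, 2.3]
gripper_width: 0.0002
```

```bash
python3 -c "
from h import *
need(1,.0435)"
```

```text
t 8.4333 pos [0.5742 0.1748 0.0427] shift in tool [ 0.0022 -0.0178 -0.0013] turn [-0.001 -0.006 -0.012] F [ 0.17 -0.04  2.32]
```

Call:
step_arm(motion=[[[-1, 0, 0.002, 0, 0, 0, 0], [-1, 0, 0.002, 0, 0, 0, 0]]])

```text
t: 8.6
ee_pos: [0.5744, 0.175, 0.0383]
tcp_rot: [-0.321, -2.064, 2.07]
force: [-0.3, 0.7, 1.3]
gripper_width: 0.0002
```

Call:
step_arm(motion=[[[-1, 0, 0.001, 0, 0, 0, 0]]])

```text
t: 8.68
ee_pos: [0.5742, 0.1751, 0.0369]
tcp_rot: [-0.321, -2.064, 2.07]
force: [-0.6, 0.6, 2.7]
gripper_width: 0.0005
```

Call:
step_arm(motion=[[[-1, 0, 0.001, 0, 0, 0, 0]]])

```text
t: 8.77
ee_pos: [0.5741, 0.1752, 0.0357]
tcp_rot: [-0.321, -2.064, 2.07]
force: [0.5, 0.6, 1.6]
gripper_width: 0.0004
```

Call:
step_arm(motion=[[[-1, 0, 0.001, 0, 0, 0, 0]]])

```text
t: 8.85
ee_pos: [0.574, 0.1753, 0.0345]
tcp_rot: [-0.32, -2.064, 2.07]
force: [-0.2, -0.1, 2.6]
gripper_width: 0.0004
```

Call:
step_arm(motion=[[[-1, 0, 0.001, 0, 0, 0, 0]]])

```text
t: 8.93
ee_pos: [0.5739, 0.1753, 0.0334]
tcp_rot: [-0.32, -2.064, 2.07]
force: [-0.8, -0.1, 2.7]
gripper_width: 0.0007
```

Call:
step_arm(motion=[[[-1, 0, 0.001, 0, 0, 0, 0]]])

```text
t: 9.02
ee_pos: [0.5739, 0.1754, 0.0324]
tcp_rot: [-0.32, -2.064, 2.07]
force: [-2.0, -0.6, 9.1]
gripper_width: 0.0004
```

Call:
step_arm(motion=[[[-1, 0, 0.001, 0, 0, 0, 0]]])

```text
t: 9.1
ee_pos: [0.5741, 0.1755, 0.032]
tcp_rot: [-0.32, -2.065, 2.07]
force: [-3.9, -2.3, 16.6]
gripper_width: 0.0005
```

Call:
step_arm(motion=[[[-1, 0, 0.001, 0, 0, 0, 0]]])

```text
t: 9.18
ee_pos: [0.5742, 0.1755, 0.0319]
tcp_rot: [-0.321, -2.065, 2.07]
force: [-4.8, -2.1, 17.5]
gripper_width: 0.001
```

```bash
python3 -c "
from h import *
d=shot('wrist','w5.png');e=shot('side','s5.png')
need(1,.0435)
cv2.imwrite('pics/c6.png',np.hstack([d['img'][40:340,150:550],cv2.resize(e['img'][150:300,180:380],(400,300))])[:,:,::-1])
"
```

```text
t 9.2833 pos [0.5742 0.1755 0.032 ] shift in tool [ 0.0018 -0.0285 -0.0007] turn [-0.001 -0.006 -0.012] F [-5.02 -2.29 14.7 ]
```

View pics/c6.png

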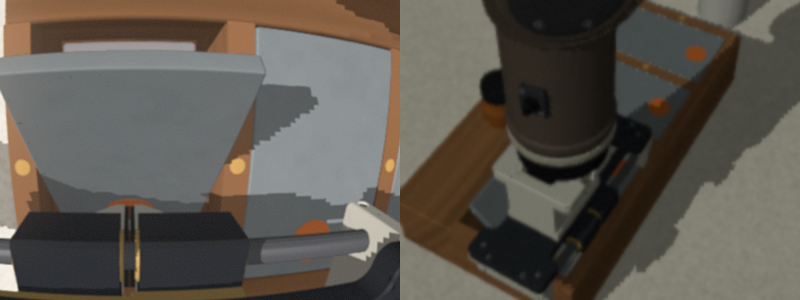

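Wrist picture: lid 1 is fully tilted (far edge raised at about (130,65), empty compartment visible behind it). The force rose at the stop. Retreat straight up, then away from the chest.

Call:
step_arm(motion=[[[-1, 0, -0.005, 0, 0, 0, 0], [-1, 0, -0.01, 0, 0, 0, 0], [-1, 0, -0.02, 0, 0, 0, 0], [-1, 0, -0.03, 0, 0, 0, 0], [-1, 0, -0.04, 0, 0, 0, 0], [-1, 0, -0.04, 0, 0, 0, 0], [-1, 0.03, -0.03, 0, 0, 0, 0], [-1, 0.04, 0, 0, 0, 0, 0], [-1, 0.04, 0, 0, 0, 0, 0], [-1, 0.04, 0, 0, 0, 0, 0], [-1, 0.02, 0, 0, 0, 0, 0], [-1, 0, 0, 0, 0, 0, 0], [-1, 0, 0, 0, 0, 0, 0]]])

```text
t: 10.37
ee_pos: [0.4048, 0.2261, 0.2175]
tcp_rot: [-0.327, -2.068, 2.067]
force: [0.2, -0.6, -0.4]
gripper_width: 0.0005
```

```bash
python3 -c "
from h import *
d=shot('top','t6.png');e=shot('side','s6.png')
need(1,.0435)
cv2.imwrite('pics/c7.png',np.hstack([cv2.resize(d['img'][120:300,140:440],(400,240)),cv2.resize(e['img'][120:390,130:400],(240,240))])[:,:,::-1])
for c,s in orange(d): print(c.round(1))
"
```

```text
t 10.4667 pos [0.406  0.2258 0.2172] shift in tool [-0.171   0.1593 -0.002 ] turn [ 0.002 -0.01  -0.015] F [-0.71 -0.12 -0.02]
[ 44.9 147.9]
[ 33.7 159.7]
[222.3 207.7]
[256.2 220.7]
[293.7 231. ]
[331.3 241.2]
```

View pics/c7.png

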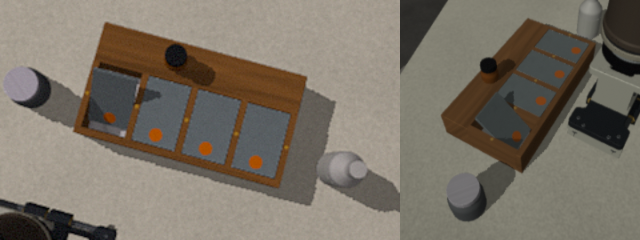

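Lid 1 stays open, the other three lids are shut with their marks unmoved, and the jars and bottle are where they stood. The arm is clear, so I'm handing in.

```bash
python3 -c "
from h import *
print(ticket.sign_off())"
```

```text
the job is handed in; nothing more can be done
None
```

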